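# Find the tired shock mount in the centrifuge and push its release tag down

## Task

One of the three spring mounts in the opened centrifuge chassis has gone soft and has to come out. Going from left to right, press each of the three round pads about halfway down with your fingertips to feel its spring, then push the release tag in front of the softest mount all the way down so that it lies level. Leave the other two tags standing; only press and push, do not pinch or pull anything up, and do not disturb the parts and tools lying around.

Things in the scene. Friction and masses are not known exactly. Their poses are not given: they have to be found in the camera images.
- chassis: open grey steel pan of a small centrifuge, 320 (x) by 340 mm (y), fixed; floor 14 mm, rim 34 mm, fixed electrics in its front corners up to 44 mm above the bench. Origin: centre of its underside on the bench; +x to its rear, away from the robot (within 15 degrees). Three alike mounts stand in it, at x, y = 65, 95 mm (left, robot's left), -65, 0 (middle) and 65, -95 (right)
- mount_a: spring mount a: steel foot plate, cup, coil spring and round pad, alike to the eye; it may stand at any of the three places. Origin: on its upright axis, on the pan floor (14 mm above the bench); x to the chassis rear, like the chassis' x; z up. Its release tag is on its front (-x) side
- pad_a_top (a point): centre of the top of mount a's pad, a flat disc 56 mm across (rubber face 50 mm across), 58 mm above the mount's origin at rest; moves down with the pad
- pad_a (a joint): how far mount a's pad is pressed down, in m: 0 at rest (to 0.1 mm), 0.012 at its stop; it springs back. One of the three springs is clearly soft (about 0.5 N per mm), the other two take two to three times that (1.1 to 1.5 N per mm); which place the soft one has can only be felt
- tag_a (a joint): angle of mount a's release tag, in rad: 0 = raised 33 degrees from level, 0.576 = all the way down, level. Starts between 0 and 0.1; stiff (2 to 3 N at its free end), stays where it is left. Its hinge pin runs along the mount's y, 36 mm in front of the mount's axis, 16 mm above its origin
- tag_a_tip (a point): free end of mount a's tag, a steel tongue 46 mm long, 26 mm wide, 3 mm thick (6 mm at this end). From the mount's axis and origin it is 75 mm in front and 41 mm up at joint 0, 82 mm in front and 16 mm up when down (upper face then 17.5 to 19 mm up). A press straight down about 65 mm in front of the axis takes it all the way
- mount_b: spring mount b: steel foot plate, cup, coil spring and round pad, alike to the eye; it may stand at any of the three places. Origin: on its upright axis, on the pan floor (14 mm above the bench); x to the chassis rear, like the chassis' x; z up. Its release tag is on its front (-x) side
- pad_b_top (a point): centre of the top of mount b's pad, a flat disc 56 mm across (rubber face 50 mm across), 58 mm above the mount's origin at rest; moves down with the pad
- pad_b (a joint): how far mount b's pad is pressed down, in m: 0 at rest (to 0.1 mm), 0.012 at its stop; it springs back. One of the three springs is clearly soft (about 0.5 N per mm), the other two take two to three times that (1.1 to 1.5 N per mm); which place the soft one has can only be felt
- tag_b (a joint): angle of mount b's release tag, in rad: 0 = raised 33 degrees from level, 0.576 = all the way down, level. Starts between 0 and 0.1; stiff (2 to 3 N at its free end), stays where it is left. Its hinge pin runs along the mount's y, 36 mm in front of the mount's axis, 16 mm above its origin
- tag_b_tip (a point): free end of mount b's tag, a steel tongue 46 mm long, 26 mm wide, 3 mm thick (6 mm at this end). From the mount's axis and origin it is 75 mm in front and 41 mm up at joint 0, 82 mm in front and 16 mm up when down (upper face then 17.5 to 19 mm up). A press straight down about 65 mm in front of the axis takes it all the way
- mount_c: spring mount c: steel foot plate, cup, coil spring and round pad, alike to the eye; it may stand at any of the three places. Origin: on its upright axis, on the pan floor (14 mm above the bench); x to the chassis rear, like the chassis' x; z up. Its release tag is on its front (-x) side
- pad_c_top (a point): centre of the top of mount c's pad, a flat disc 56 mm across (rubber face 50 mm across), 58 mm above the mount's origin at rest; moves down with the pad
- pad_c (a joint): how far mount c's pad is pressed down, in m: 0 at rest (to 0.1 mm), 0.012 at its stop; it springs back. One of the three springs is clearly soft (about 0.5 N per mm), the other two take two to three times that (1.1 to 1.5 N per mm); which place the soft one has can only be felt
- tag_c (a joint): angle of mount c's release tag, in rad: 0 = raised 33 degrees from level, 0.576 = all the way down, level. Starts between 0 and 0.1; stiff (2 to 3 N at its free end), stays where it is left. Its hinge pin runs along the mount's y, 36 mm in front of the mount's axis, 16 mm above its origin
- tag_c_tip (a point): free end of mount c's tag, a steel tongue 46 mm long, 26 mm wide, 3 mm thick (6 mm at this end). From the mount's axis and origin it is 75 mm in front and 41 mm up at joint 0, 82 mm in front and 16 mm up when down (upper face then 17.5 to 19 mm up). A press straight down about 65 mm in front of the axis takes it all the way
- rotor_nut: flanged hexagon steel nut, 27 mm across, 16 mm high, lying loose on the pan floor between the middle and the left mount; loose; origin at its underside, on its middle; not to be moved
- bushing: black rubber ring 24 mm across, 18 mm high, lying loose on the pan floor between the middle and the right mount; loose; origin at its underside, on its middle; not to be moved
- rotor: aluminium six-place centrifuge rotor, 112 mm across, 58 mm high, on the bench left of the chassis; loose; origin at its underside, on its middle; not to be moved
- screw_dish: round steel dish 80 mm across, 22 mm high, with screws in it, on the bench at the left; loose; origin at its underside, on its middle; not to be moved
- spray_bottle: white bottle 60 mm across, 160 mm high, standing on the bench at the near left; loose; origin at its underside, on its middle; not to be moved
- screwdriver: screwdriver 200 mm long, black handle, lying on the bench at the right, near the robot; loose; origin at its underside, on its middle (its length along x); not to be moved
- grease_jar: jar 52 mm across, 50 mm high, on the bench at the near right; loose; origin at its underside, on its middle; not to be moved
- tube_rack: grey rack 130 x 55 mm, 90 mm high over its capped sample tubes, on the bench right of the chassis; loose; origin at its underside, on its middle; not to be moved

How it is judged:
By the outcome, as a careful person would: the job done as asked, in the order asked, and still so for the second after the job is handed in, with the robot touching nothing.
It also fails if it takes over 51 s, if anything falls off the work surface, if the arm or the gripper's body presses on something with over 40 N, if the wrist force passes 120 N, or if a joint passes its speed limit or range.

## Robot

A 6-joint arm with a two-finger parallel gripper is mounted at the origin on the work surface. World frame = base frame: x ahead of the robot, y to its left, z up, the work surface at z = 0. Lengths are in m, angles in rad, forces in N, time in s.
With the tool pointing down it reaches from about 0.225 to 0.875 m from the base axis. Payload 3.4 kg.
Tool frame: the origin (TCP) lies at the centre of the arm's flange, where the gripper is bolted on; the fingertips stand 173 mm ahead of it and the grasp point (between the pads) lies 155 mm ahead of it; z points along the fingers, y is the line along which they close (so a half turn about z gives the same grasp; the last joint's range is limited). The gripper opens to 85 mm and grips with 20 to 120 N. Pads are 22 mm wide; open, the fingers measure 114 mm over their backs; the gripper's body (76 mm by 85 mm) begins 54 mm behind the grasp point. The pads swing forward as they close: fully open they stand 13 mm farther back than shut.
Start: joints at [-1.409, 0.276, 1.505, -0, 1.361, -0.121], TCP at [0.16, -0.552, 0.405] pointing down, gripper open.
Joint ranges: [-2.89, 2.89], [-0.75, 2.08], [0.22, 2.7], [-1.18, 4.32], [0.11, 2.71], [-2.7, 2.7]. Speed limits (rad/s): [2.57, 2.57, 3.14, 3.14, 3.14, 3.14].

## Interface

Orientations are given as a unit quaternion [x, y, z, w].
In Python, from station import sensors, read_camera, get_calibration, finish_job, spotter gives the robot as it stands. The module is installed in compiled form; this text tells all that it offers.
- The arm moves only by the tool servo_tool, never from a script. Its argument "rows" is a list that holds one entry, the list of rows, each a list of 6 numbers: the shift along the tool's x, y, z in mm, then the turn, a rotation vector about the tool's x, y, z in rad. A call has exactly 10 rows; each row is the pose to reach, as a shift and turn from the pose commanded when the call began, along the tool's axes at that moment; what a row does not reach only later rows make up. A row lasts 1/12 s, in which the tool goes at most 41.7 mm and 7.16 degrees, less where a joint would pass 70% of its speed; a pose out of reach is approached as far as the arm can. A call with a gripper value outside its range is refused whole. "fingers" is the opening, from 0 (shut) to 1 (fully open), set as the call begins (left out, the last holds). The fingers move at their own pace and stop on an object; the grip force is fixed at half the most. Time passes only in rows, so rows that repeat a pose let the fingers close, or fill a call up. It gives the time, the measured TCP pose, the force, the opening and the grip force at its end, in the units of the state.
- sensors.get_obs(): the state, without advancing time (a new reading comes with each control period).
- read_camera(name): name is "scene" or "top" or "wrist"; returns the picture (480x640x3 uint8, red, green, blue); there is no depth.
- get_calibration(name): a dict with "mtx" (3x3 intrinsics, pixels), "D" ([k1, k2, p1, p2, k3] as OpenCV has them; the pictures are not rectified), "rvec" (rotation vector, rad) and "tvec" (3), from world to camera coordinates, as OpenCV has them. Camera axes: x right, y down, z forward; pixel columns grow to the right and rows downward; lengths in m; the calibration is good to about 2 mm. A picture is of the moment at which its call begins: read the wrist's pose just before it. get_calibration takes no time and is no camera call; for the wrist camera it gives the pose at the moment of the call.
- finish_job(): hands the job in; it is judged then, once.
Trained networks look in the newest picture that a camera, given by its name, has taken for a name from the list of things; names that differ only in an ending like _2 or _b are one class to them, and where a whole thing is asked for, a point or a joint stands for the part that bears it (a point fixed in the world has none). Each returns a list of dicts, best first, with "confidence" (0 to 1); they miss things now and then, are a little off and sometimes report something else, mostly with a low value. They report only what shows in the picture. A call takes as long as a camera call.
- spotter.spot_in(camera, name): "xyz" ([x, y, z] in m, in world coordinates, good to about 4 mm: the middle of the surface that is visible of it).
- spotter.silhouettes(camera, name): "region" (480x640 bool, what is visible of it).
The state is a dict: "time_s": time; "q": joint angles; "dq": joint speeds; "effort": joint torques, N m; "tool_pos": TCP position; "eef_rot": TCP orientation; "wrist_force": force on the tool from outside, world axes, zero at the start; "wrist_torque": the same for the moment, N m; "opening": finger opening in m; "finger_force": force on a finger pad.
Only numpy, scipy, OpenCV 4.12 (cv2) and the standard library are available. Lean on these libraries where they do the work, as an engineer would, in place of code of your own. Each camera call takes 0.05 s, during which the arm holds its last target. There are 200 camera calls.

## Working session

There is one attempt and no reset: what is moved stays moved. The work goes in short steps, Python scripts to look and compute and a tool call to move; the robot and the scene stay as the last step left them, time stands still between calls to the robot, and variables do not carry over. Pictures are saved under pics/ and viewed, at most 10 in all, crops included, and the job is handed in when it is done.

Besides the shell and the picture viewer there is one more tool, called after "Request:" as a command line: name --argument value ..., lists and objects as JSON in quotes. servo_tool: Moves the arm, as the interface text tells. Its arguments: {"type":"object","properties":{"rows":{"type":"array"},"fingers":{"type":"number"}},"required":["rows"]}

```bash
mkdir -p pics; python3 - <<'E'
from station import sensors, read_camera, get_calibration, spotter
import cv2, numpy as np
np.set_printoptions(precision=4,suppress=True)
o=sensors.get_obs(); print(o['time_s'],o['tool_pos'],o['eef_rot'],o['wrist_force'],o['opening'])
for c in ['top','scene']:
    im=read_camera(c); cv2.imwrite(f'pics/{c}1.png',im[...,::-1])
    for n in ['pad_a_top','tag_a_tip','chassis']:
        for d in spotter.spot_in(c,n): print(c,n,np.round(d['xyz'],4),round(d['confidence'],2))
E
```

```text
0.0 [ 0.1604 -0.5519  0.4038] [ 0.99    0.1409 -0.     -0.001 ] [-0.5107 -0.4231  0.1979] 0.0851183172424084
top pad_a_top [ 0.6762 -0.03    0.0737] 0.89
top tag_a_tip [ 0.6258 -0.0341  0.043 ] 0.68
top chassis [0.5951 0.0635 0.015 ] 0.85
top chassis [0.4476 0.3788 0.011 ] 0.73
scene pad_a_top [ 0.6815 -0.0251  0.0723] 0.68
scene tag_a_tip [ 0.6215 -0.0331  0.0443] 0.75
scene tag_a_tip [0.5419 0.0452 0.0733] 0.67
scene tag_a_tip [0.5595 0.1017 0.034 ] 0.16
scene chassis [0.6209 0.0667 0.0172] 0.59
```

View pics/top1.png

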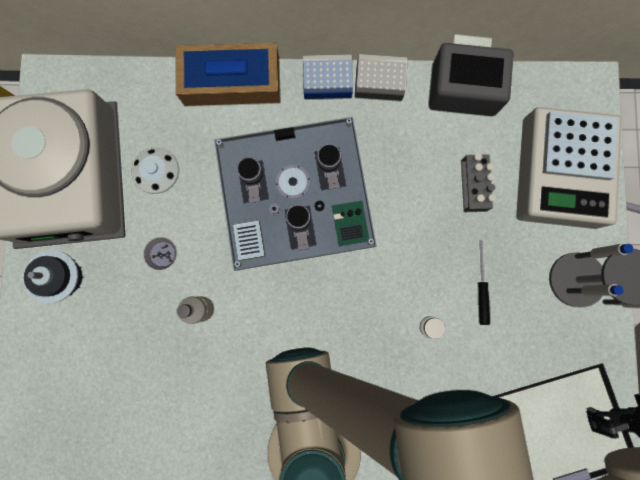

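View pics/scene1.png

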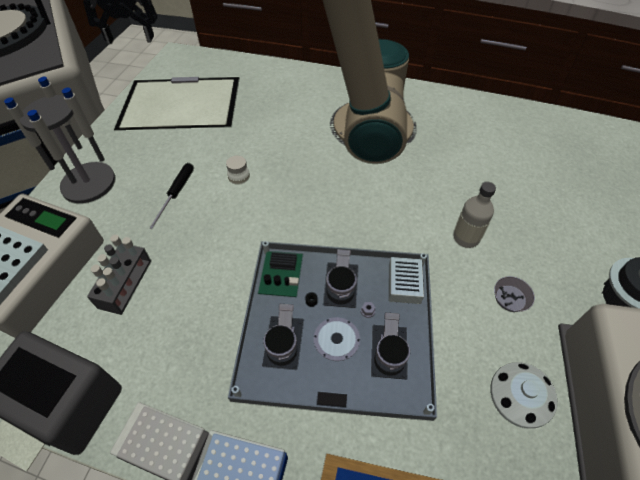

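```bash
python3 - <<'E'
from station import *
from station import get_calibration, spotter
import numpy as np
np.set_printoptions(precision=4,suppress=True)
for n in ['pad_b_top','pad_c_top','mount_a','tag_b_tip','tag_c_tip']:
    for d in spotter.spot_in('top',n): print(n,np.round(d['xyz'],4),round(d['confidence'],2))
for c in ['top']: print(get_calibration(c))
E
```

```text
pad_b_top [0.6407 0.1602 0.0704] 0.94
pad_c_top [0.5908 0.1524 0.0393] 0.72
pad_c_top [0.5336 0.0498 0.0725] 0.58
mount_a [ 0.6558 -0.0286  0.0398] 0.94
mount_a [0.5104 0.0381 0.0461] 0.66
mount_a [0.6239 0.1487 0.0416] 0.6
mount_a [ 0.624  -0.0321  0.0429] 0.58
mount_a [0.644  0.1582 0.0686] 0.25
tag_b_tip [0.5912 0.1533 0.0427] 0.66
tag_c_tip [0.4781 0.0281 0.0435] 0.52
{'mtx': array([[496.9465,   0.    , 323.3656],
       [  0.    , 496.9465, 234.3738],
       [  0.    ,   0.    ,   1.    ]]), 'D': array([0.0272, 0.    , 0.    , 0.    , 0.    ]), 'rvec': array([ 2.1735, -2.1444,  0.1336]), 'tvec': array([-0.0229,  0.4972,  1.1457])}
```

```bash
cat > h.py <<'E'
import numpy as np, cv2
from station import *
from station import sensors, read_camera, get_calibration, spotter
np.set_printoptions(precision=4,suppress=True)
def proj(cal,P):
    return cv2.projectPoints(np.float64(P).reshape(-1,3),cal['rvec'],cal['tvec'],cal['mtx'],cal['D'])[0].reshape(-1,2)
def world(p,P):
    P=np.atleast_2d(P); c,s=np.cos(p[2]),np.sin(p[2])
    return np.c_[p[0]+c*P[:,0]-s*P[:,1],p[1]+s*P[:,0]+c*P[:,1],P[:,2]]
PADS=np.array([[.065,.095,.072],[-.065,0,.072],[.065,-.095,.072]])
E
python3 - <<'E'
from h import *
from scipy.optimize import least_squares
cals={c:get_calibration(c) for c in ['top','scene']}
ims={c:cv2.imread(f'pics/{c}1.png') for c in cals}
p=np.array([.595,.06,.18])
obs={}
for it in range(3):
    for c in cals:
        g=cv2.cvtColor(ims[c],cv2.COLOR_BGR2GRAY)
        uv=proj(cals[c],world(p,PADS)); L=[]
        for u in uv:
            m=np.zeros_like(g); cv2.circle(m,tuple(int(round(x)) for x in u),16,255,-1)
            b=((g<28)&(m>0)).astype(np.uint8); n,l,s,ce=cv2.connectedComponentsWithStats(b)
            k=1+np.argmax(s[1:,4]); L.append(np.r_[s[k,:2]+(s[k,2:4]-1)/2, s[k,2:4]])
        obs[c]=np.array(L)
    f=lambda p: np.r_[tuple((proj(cals[c],world(p,PADS))-obs[c][:,:2]).ravel() for c in cals)]
    r=least_squares(f,p,x_scale=[.01,.01,.01]); p=r.x; print(p,r.fun)
for c in cals:
    print(c,obs[c]); 
    q=least_squares(lambda p:(proj(cals[c],world(p,PADS))-obs[c][:,:2]).ravel(),p).x;print(c,q)
    im=ims[c].copy()
    t=np.linspace(0,2*np.pi,40)
    for P in PADS:
        for rr,z in((.025,.072),):
            cv2.polylines(im,[np.int32(proj(cals[c],world(p,P+np.c_[rr*np.cos(t),rr*np.sin(t),0*t]))*16)],True,(0,255,0),1,0,4)
    C=[[sx*.16,sy*.17,.034] for sx,sy in((1,1),(1,-1),(-1,-1),(-1,1))]
    cv2.polylines(im,[np.int32(proj(cals[c],world(p,C))*16)],True,(0,0,255),1,0,4)
    u=np.int32(proj(cals[c],world(p,[[0,0,.04]]))[0]); cr=im[u[1]-100:u[1]+100,u[0]-120:u[0]+120]
    cv2.imwrite(f'pics/{c}_ov.png',cv2.resize(cr,None,fx=3,fy=3))
a=np.hstack([cv2.resize(cv2.imread(f'pics/{c}_ov.png'),(400,333)) for c in cals]); cv2.imwrite('pics/ov.png',a)
E
```

```text
[0.5996 0.0558 0.1838] [-0.2222 -0.4887 -0.0866 -0.7066 -0.4459 -0.4303 -0.2438 -0.4401  0.3134
 -0.8487 -0.2699 -0.1814]
[0.5996 0.0555 0.182 ] [-0.0369 -0.5939  0.009  -0.7232 -0.2383 -0.3914  0.4764 -0.3631  0.1915
 -0.8577 -0.5285 -0.3021]
[0.5996 0.0555 0.182 ] [-0.0369 -0.5939  0.009  -0.7232 -0.2383 -0.3914  0.4764 -0.3631  0.1915
 -0.8577 -0.5285 -0.3021]
top [[248.  168.   19.   19. ]
 [297.5 216.   20.   19. ]
 [329.  154.5  19.   18. ]]
top [0.5983 0.0553 0.1819]
scene [[393.  349.   29.   27. ]
 [341.  278.   25.   23. ]
 [279.5 339.   28.   27. ]]
scene [0.6005 0.0556 0.182 ]
```

View pics/ov.png

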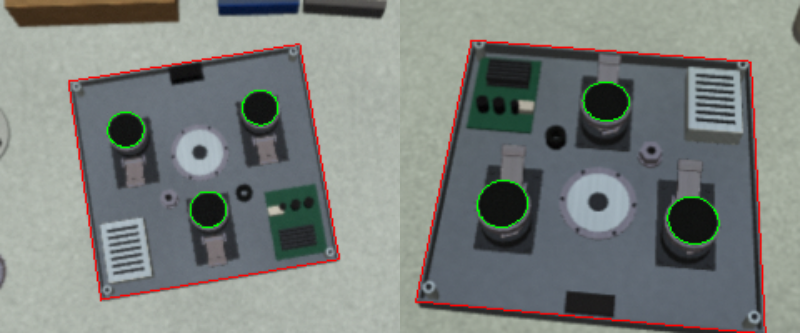

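Request:
servo_tool --rows '[[[15,-13,0,0,0,0.01],[46,-38,0,0,0,0.02],[77,-64,0,0,0,0.03],[108,-89,0,0,0,0.04],[140,-115,0,0,0,0.05],[172,-141,0,0,0,0.06],[204,-168,0,0,0,0.07],[236,-194,0,0,0,0.08],[268,-220,0,0,0,0.09],[300,-247,0,0,0,0.1007]]]' --fingers 0

```text
time_s: 1.48
tool_pos: [0.3801, -0.2297, 0.4051]
eef_rot: [0.996, 0.09, 0.0, 0.001]
wrist_force: [0.8, -0.6, 0.1]
opening: -0.0
finger_force: 0.0
```

```bash
cat > st.py <<'E'
from h import *
from scipy.spatial.transform import Rotation as R
p=[.5996,.0555,.182]
o=sensors.get_obs(); r=R.from_quat(o['eef_rot']); t=np.array(o['tool_pos'])
print(o['time_s'],t,r.as_matrix()[:,0],r.as_matrix()[:,2],o['wrist_force'],o['opening'])
tgt=np.r_[PADS,PADS[1:2]]
for n,P in zip('LMR',PADS):
    w=world(p,P)[0]+[0,0,.173]
    g=world(p,P-[.065,0,0])[0]+[0,0,.173]
    print(n,'pad',1e3*r.inv().apply(w-t),'tag',1e3*r.inv().apply(g-t))
E
python3 st.py
```

```text
1.4833 [ 0.3801 -0.2297  0.4051] [0.9836 0.1801 0.0008] [ 0.001  -0.0009 -1.    ] [ 0.8393 -0.5621  0.0908] -4.014732222274296e-05
L pad [ 332.0206 -336.2218  159.9766] tag [ 267.0206 -336.1643  159.9249]
M pad [ 202.1046 -241.107   159.9771] tag [ 137.1046 -241.0495  159.9254]
R pad [ 332.1884 -146.222   160.1846] tag [ 267.1885 -146.1645  160.1328]
```

Request:
servo_tool --rows '[[[28,-28,10,0,0,0],[56,-57,20,0,0,0],[85,-86,35,0,0,0],[114,-115,50,0,0,0],[143,-145,65,0,0,0],[172,-174,80,0,0,0],[201,-203,90,0,0,0],[230,-233,100,0,0,0],[259,-262,110,0,0,0],[288,-292,115,0,0,0]]]'

```text
time_s: 2.32
tool_pos: [0.6042, 0.1005, 0.2901]
eef_rot: [0.996, 0.091, -0.001, 0.0]
wrist_force: [0.7, -0.6, 1.1]
opening: -0.0003
finger_force: 0.0
```

Request:
servo_tool --rows '[[[20,-20,10,0,0,0],[36,-36,15,0,0,0],[44,-44,20,0,0,0],[44,-44,25,0,0,0],[44,-44,30,0,0,0],[44,-44,32,0,0,0],[44,-44,32,0,0,0],[44,-44,32,0,0,0],[44,-44,32,0,0,0],[44,-44,32,0,0,0]]]'

```text
time_s: 3.15
tool_pos: [0.6389, 0.1491, 0.26]
eef_rot: [0.996, 0.09, 0.0, 0.0]
wrist_force: [-0.8, -0.3, 0.2]
opening: 0.0001
finger_force: 0.0
```

```bash
python3 st.py
```

```text
3.15 [0.6389 0.1491 0.26  ] [0.9836 0.1802 0.0009] [ 0.001 -0.    -1.   ] [-0.7891 -0.3475  0.2075] 5.6567596441089174e-05
L pad [  9.3784 -10.0227  15.0196] tag [-55.6216  -9.9676  14.9586]
M pad [-120.541    85.0875   14.9163] tag [-185.5409   85.1426   14.8552]
R pad [  9.5394 179.9773  15.057 ] tag [-55.4605 180.0323  14.996 ]
```

Request:
servo_tool --rows '[[[5,-5,3,0,0,0],[9,-10,6,0,0,0],[9,-10,9,0,0,0],[9,-10,12,0,0,0],[9,-10,15,0,0,0],[9,-10,17,0,0,0],[9,-10,19,0,0,0],[9,-10,21,0,0,0],[9,-10,21,0,0,0],[9,-10,21,0,0,0]]]'

```text
time_s: 3.98
tool_pos: [0.6459, 0.1615, 0.2386]
eef_rot: [0.996, 0.091, 0.0, -0.0]
wrist_force: [-2.0, 2.3, 4.3]
opening: 0.0002
finger_force: 1.7
```

```bash
python3 st.py;python3 - <<'E'
from h import *
print([sensors.get_obs()['wrist_force'][2]])
im=read_camera('scene');cv2.imwrite('pics/p1.png',cv2.resize(im[220:400,240:460,::-1],None,fx=3,fy=3))
print(sensors.get_obs()['wrist_force'][2])
E
```

```text
3.9833 [0.6459 0.1615 0.2386] [0.9835 0.1809 0.0002] [ 0.0001  0.0006 -1.    ] [-1.9528  2.3082  4.3187] 0.0002375682929837084
L pad [ 0.2355  0.8853 -6.3946] tag [-64.7645   0.8915  -6.4104]
M pad [-129.7554   95.8977   -6.4772] tag [-194.7554   95.904    -6.493 ]
R pad [  0.2537 190.8853  -6.4967] tag [-64.7463 190.8915  -6.5125]
[np.float64(4.318684276469654)]
3.6756589186177897
```

View pics/p1.png

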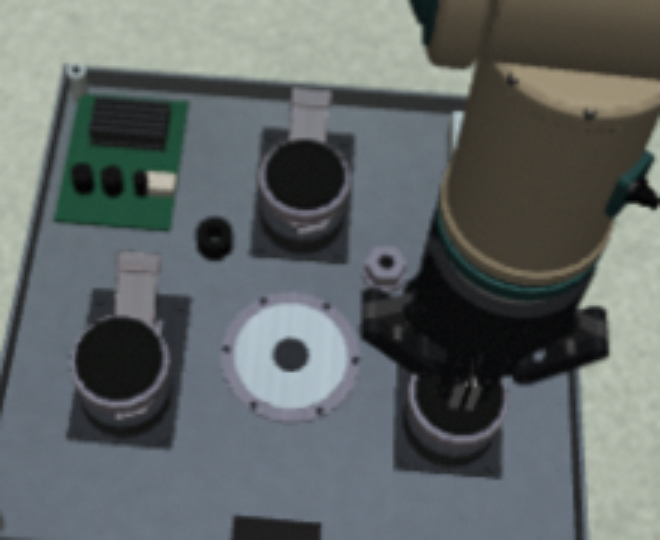

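Request:
servo_tool --rows '[[[0,0,0,0,0,0],[0,0,0,0,0,0],[0,0,0,0,0,0],[0,0,-1,0,0,0],[0,0,-2,0,0,0],[0,0,-3,0,0,0],[0,0,-4,0,0,0],[0,0,-4,0,0,0],[0,0,-4,0,0,0],[0,0,-4,0,0,0]]]'

```text
time_s: 4.87
tool_pos: [0.6461, 0.1611, 0.2422]
eef_rot: [0.996, 0.091, 0.0, 0.0]
wrist_force: [-0.3, -0.8, 2.3]
opening: 0.0
finger_force: 0.8
```

```bash
cat > f.py <<'E'
from h import *
F=[];Z=[]
for i in range(5):
    read_camera('top'); o=sensors.get_obs(); F.append(o['wrist_force'][2]); Z.append(o['tool_pos'][2])
print(o['time_s'],np.mean(F),np.std(F),'tip z mm',np.mean(Z)*1e3-173, 'wxy',o['wrist_force'][:2])
E
python3 f.py
```

```text
5.1167 1.4221690345763478 0.08371380726929029 tip z mm 69.19850404520676 wxy [0.1792 0.1786]
```

Request:
servo_tool --rows '[[[0,0,-5,0,0,0],[0,0,-10,0,0,0],[0,0,-15,0,0,0],[0,0,-20,0,0,0],[0,0,-20,0,0,0],[0,0,-20,0,0,0],[0,0,-20,0,0,0],[0,0,-20,0,0,0],[0,0,-20,0,0,0],[0,0,-20,0,0,0]]]'

```text
time_s: 5.95
tool_pos: [0.6459, 0.1613, 0.262]
eef_rot: [0.996, 0.091, -0.0, 0.0]
wrist_force: [-0.6, -0.0, 0.3]
opening: 0.0001
finger_force: 0.0
```

```bash
python3 f.py; python3 st.py
```

```text
6.2 -0.4509694231811762 0.35556484797873456 tip z mm 89.12946592399385 wxy [-0.1619  0.5908]
6.2 [0.646  0.1613 0.2622] [ 0.9835  0.1812 -0.0001] [-0.0001 -0.0001 -1.    ] [-0.1619  0.5908 -0.3277] -1.0095875508582286e-05
L pad [ 0.1866  0.6671 17.2191] tag [-64.8134   0.6564  17.224 ]
M pad [-129.8291   95.6456   17.2392] tag [-194.8291   95.6349   17.2441]
R pad [  0.1552 190.6671  17.2396] tag [-64.8448 190.6564  17.2445]
```

Request:
servo_tool --rows '[[[-15,11,-2,0,0,0],[-40,29,-3,0,0,0],[-66,48,-3,0,0,0],[-92,67,-3,0,0,0],[-112,82,-3,0,0,0],[-124,91,0,0,0,0],[-130,95.5,3,0,0,0],[-130,95.5,6,0,0,0],[-130,95.5,8,0,0,0],[-130,95.5,8,0,0,0]]]'

```text
time_s: 7.03
tool_pos: [0.5362, 0.0444, 0.2539]
eef_rot: [0.996, 0.091, 0.0, -0.0]
wrist_force: [0.8, -0.2, -0.5]
opening: -0.0001
finger_force: 0.0
```

```bash
python3 st.py
```

```text
7.0333 [0.5362 0.0444 0.2539] [0.9834 0.1814 0.0003] [ 0.0003  0.0003 -1.    ] [ 0.8082 -0.2368 -0.4767] -6.538411807827919e-05
L pad [129.3769 -94.4275   8.9365] tag [ 64.3769 -94.4531   8.9139]
M pad [-0.6605  0.5213  8.8666] tag [-65.6605   0.4957   8.8439]
R pad [129.302   95.5725   8.887 ] tag [64.302  95.5469  8.8644]
```

Request:
servo_tool --rows '[[[-0.5,0.5,3,0,0,0],[-0.5,0.5,6,0,0,0],[-0.5,0.5,8,0,0,0],[-0.5,0.5,10,0,0,0],[-0.5,0.5,12,0,0,0],[-0.5,0.5,14,0,0,0],[-0.5,0.5,15,0,0,0],[-0.5,0.5,15,0,0,0],[-0.5,0.5,15,0,0,0],[-0.5,0.5,15,0,0,0]]]'

```text
time_s: 7.87
tool_pos: [0.5351, 0.0435, 0.24]
eef_rot: [0.996, 0.091, 0.0, -0.0]
wrist_force: [-0.9, 2.2, 6.4]
opening: 0.0001
finger_force: 3.0
```

```bash
python3 f.py
```

```text
8.1167 5.7929362091045284 0.4853410903148576 tip z mm 67.00583912888129 wxy [-0.8946  2.2424]
```

Request:
servo_tool --rows '[[[0,0,-4,0,0,0],[0,0,-8,0,0,0],[0,0,-13,0,0,0],[0,0,-18,0,0,0],[0,0,-22,0,0,0],[0,0,-26,0,0,0],[0,0,-26,0,0,0],[0,0,-26,0,0,0],[0,0,-26,0,0,0],[0,0,-26,0,0,0]]]'

```text
time_s: 8.95
tool_pos: [0.5349, 0.0433, 0.265]
eef_rot: [0.996, 0.091, -0.0, 0.0]
wrist_force: [-0.5, 0.3, 0.7]
opening: -0.0
finger_force: 0.0
```

```bash
python3 st.py
```

```text
8.95 [0.5349 0.0433 0.265 ] [ 0.9835  0.1811 -0.0006] [-0.0006 -0.0001 -1.    ] [-0.4523  0.3479  0.6674] -2.5301295461497205e-05
L pad [130.8637 -95.3033  19.9549] tag [ 65.8637 -95.3097  19.9955]
M pad [ 0.8543 -0.3162 20.0329] tag [-64.1457  -0.3226  20.0735]
R pad [130.8449  94.6967  19.9486] tag [65.8449 94.6903 19.9892]
```

Request:
servo_tool --rows '[[[-0.5,0,5,0,0,0],[-0.5,0,10,0,0,0],[-0.5,0,15,0,0,0],[-0.5,0,18,0,0,0],[-0.5,0,21,0,0,0],[-0.5,0,24,0,0,0],[-0.5,0,26,0,0,0],[-0.5,0,27.5,0,0,0],[-0.5,0,27.5,0,0,0],[-0.5,0,27.5,0,0,0]]]'

```text
time_s: 9.78
tool_pos: [0.5342, 0.0432, 0.2384]
eef_rot: [0.996, 0.091, -0.0, 0.0]
wrist_force: [-2.4, -1.0, 7.8]
opening: -0.0
finger_force: 3.8
```

```bash
python3 f.py
```

```text
10.0333 7.592335318715316 0.38552675042487666 tip z mm 65.50186895895169 wxy [-2.6442  0.9288]
```

Request:
servo_tool --rows '[[[0,0,-4,0,0,0],[0,0,-8,0,0,0],[0,0,-13,0,0,0],[0,0,-18,0,0,0],[0,0,-22,0,0,0],[0,0,-26,0,0,0],[0,0,-26,0,0,0],[0,0,-26,0,0,0],[0,0,-26,0,0,0],[0,0,-26,0,0,0]]]'

```text
time_s: 10.87
tool_pos: [0.5344, 0.0432, 0.2635]
eef_rot: [0.996, 0.091, -0.0, 0.0]
wrist_force: [0.1, -0.4, -0.0]
opening: 0.0002
finger_force: 0.0
```

Request:
servo_tool --rows '[[[15,11,0,0,0,0],[40,29,0,0,0,0],[66,48,0,0,0,0],[92,67,0,0,0,0],[112,82,0,0,0,0],[124,91,0,0,0,0],[130.5,95,3,0,0,0],[130.5,95,6,0,0,0],[130.5,95,8,0,0,0],[130.5,95,8,0,0,0]]]'

```text
time_s: 11.7
tool_pos: [0.6786, -0.0259, 0.2546]
eef_rot: [0.996, 0.091, -0.002, -0.0]
wrist_force: [-0.1, -0.2, 0.3]
opening: -0.0003
finger_force: 0.0
```

```bash
python3 st.py
```

```text
11.7 [ 0.6786 -0.0259  0.2546] [ 0.9834  0.1815 -0.0034] [-0.0036  0.0007 -1.    ] [-0.0726 -0.247   0.3051] -0.0002898888863923131
L pad [   2.1284 -189.3768    9.8839] tag [ -62.8712 -189.4083   10.1049]
M pad [-127.9172  -94.4399   10.202 ] tag [-192.9168  -94.4713   10.423 ]
R pad [2.0356 0.623  9.636 ] tag [-62.964    0.5915   9.857 ]
```

Request:
servo_tool --rows '[[[1,0.5,3,0,0,0],[2,0.5,6,0,0,0],[2,0.5,8,0,0,0],[2,0.5,10,0,0,0],[2,0.5,12,0,0,0],[2,0.5,14,0,0,0],[2,0.5,16,0,0,0],[2,0.5,17,0,0,0],[2,0.5,17,0,0,0],[2,0.5,17,0,0,0]]]'

```text
time_s: 12.53
tool_pos: [0.6819, -0.0265, 0.2401]
eef_rot: [0.996, 0.091, 0.0, -0.0]
wrist_force: [-3.2, 1.9, 8.9]
opening: 0.0
finger_force: 4.0
```

```bash
python3 f.py
```

```text
12.7833 7.950352889927926 0.4231257298032634 tip z mm 67.22239127893653 wxy [-3.1762  0.3116]
```

Request:
servo_tool --rows '[[[0,0,-4,0,0,0],[0,0,-8,0,0,0],[0,0,-13,0,0,0],[0,0,-18,0,0,0],[0,0,-22,0,0,0],[0,0,-26,0,0,0],[0,0,-28,0,0,0],[0,0,-28,0,0,0],[0,0,-28,0,0,0],[0,0,-28,0,0,0]]]'

```text
time_s: 13.62
tool_pos: [0.682, -0.0267, 0.2666]
eef_rot: [0.996, 0.091, -0.0, 0.0]
wrist_force: [0.9, 0.0, -0.4]
opening: 0.0001
finger_force: 0.0
```

```bash
python3 st.py
```

```text
13.6167 [ 0.682  -0.0267  0.2666] [ 0.9835  0.1811 -0.0005] [-0.0005 -0.0001 -1.    ] [ 0.8557  0.0335 -0.4407] 7.23075250860597e-05
L pad [  -1.1622 -190.8103   21.5704] tag [ -66.1622 -190.8178   21.6025]
M pad [-131.1732  -95.8253   21.6315] tag [-196.1732  -95.8328   21.6636]
R pad [-1.1842 -0.8103 21.564 ] tag [-66.1842  -0.8178  21.5962]
```

Request:
servo_tool --rows '[[[-1,-0.5,5,0,0,0],[-1,-0.5,10,0,0,0],[-1,-0.5,15,0,0,0],[-1,-0.5,19,0,0,0],[-1,-0.5,23,0,0,0],[-1,-0.5,26,0,0,0],[-1,-0.5,28,0,0,0],[-1,-0.5,29.8,0,0,0],[-1,-0.5,29.8,0,0,0],[-1,-0.5,29.8,0,0,0]]]'

```text
time_s: 14.45
tool_pos: [0.6807, -0.0264, 0.2387]
eef_rot: [0.996, 0.091, -0.0, 0.0]
wrist_force: [-3.7, 0.6, 10.9]
opening: -0.0001
finger_force: 5.0
```

```bash
python3 f.py
```

```text
14.7 9.660895939346805 0.2492544084348828 tip z mm 65.79678756530143 wxy [-2.8318  0.4399]
```

Request:
servo_tool --rows '[[[0,0,-4,0,0,0],[0,0,-8,0,0,0],[0,0,-13,0,0,0],[0,0,-18,0,0,0],[0,0,-22,0,0,0],[0,0,-26,0,0,0],[0,0,-30,0,0,0],[0,0,-34,0,0,0],[0,0,-34,0,0,0],[0,0,-34,0,0,0]]]'

```text
time_s: 15.53
tool_pos: [0.6812, -0.0265, 0.2713]
eef_rot: [0.996, 0.091, 0.0, 0.0]
wrist_force: [0.6, -0.9, 0.7]
opening: 0.0
finger_force: 0.0
```

```bash
python3 st.py
```

```text
15.5333 [ 0.6812 -0.0265  0.2713] [0.9835 0.1811 0.0006] [ 0.0006 -0.0002 -1.    ] [ 0.5634 -0.8773  0.702 ] 3.259064691675822e-05
L pad [  -0.392  -190.3719   26.2162] tag [ -65.392  -190.3793   26.1804]
M pad [-130.4029  -95.3867   26.1694] tag [-195.4029  -95.3941   26.1335]
R pad [-0.4137 -0.3719 26.2658] tag [-65.4137  -0.3793  26.23  ]
```

Request:
servo_tool --rows '[[[-5,-14,0,0,0,0],[-13,-40,0,0,0,0],[-22,-68,0,0,0,0],[-32,-97,0,0,0,0],[-42,-126,0,0,0,0],[-51,-153,0,0,0,0],[-59,-174,0,0,0,0],[-64,-186,0,0,0,0],[-65.5,-190.5,0,0,0,0],[-65.5,-190.5,0,0,0,0]]]'

```text
time_s: 16.37
tool_pos: [0.5815, 0.15, 0.271]
eef_rot: [0.996, 0.092, -0.0, 0.0]
wrist_force: [-0.1, -1.3, -0.2]
opening: 0.0001
finger_force: 0.0
```

```bash
python3 st.py
```

```text
16.3667 [0.5815 0.15   0.271 ] [ 0.9831  0.1828 -0.0003] [-0.0002 -0.0002 -1.    ] [-0.1315 -1.2861 -0.18  ] 5.9206781145987e-05
L pad [65.7451  1.3614 25.9738] tag [ 0.7452  1.2404 25.9902]
M pad [-64.4317  96.1191  26.0254] tag [-129.4316   95.998    26.0418]
R pad [ 65.3911 191.3611  26.0116] tag [  0.3913 191.24    26.0279]
```

Request:
servo_tool --rows '[[[0,0.5,8,0,0,0],[0,0.5,18,0,0,0],[0,0.5,28,0,0,0],[0,0.5,36,0,0,0],[0,0.5,42,0,0,0],[0,0.5,46,0,0,0],[0,0.5,50,0,0,0],[0,0.5,54,0,0,0],[0,0.5,57,0,0,0],[0,0.5,60,0,0,0]]]'

```text
time_s: 17.2
tool_pos: [0.5821, 0.1485, 0.211]
eef_rot: [0.996, 0.091, -0.0, 0.0]
wrist_force: [-1.8, -0.5, 3.5]
opening: 0.0002
finger_force: 1.3
```

Request:
servo_tool --rows '[[[0,0,1,0,0,0],[0,0,2,0,0,0],[0,0,3,0,0,0],[0,0,4,0,0,0],[0,0,5,0,0,0],[0,0,6,0,0,0],[0,0,7,0,0,0],[0,0,7,0,0,0],[0,0,7,0,0,0],[0,0,7,0,0,0]]]'

```text
time_s: 18.03
tool_pos: [0.5821, 0.1486, 0.2058]
eef_rot: [0.996, 0.091, 0.0, 0.0]
wrist_force: [-4.1, -1.5, 13.1]
opening: -0.0003
finger_force: 6.4
```

```bash
python3 f.py; python3 st.py
```

```text
18.2833 12.79047834369182 0.5712316202718131 tip z mm 32.76017345789444 wxy [-4.7583 -1.6955]
18.2833 [0.582  0.1486 0.2057] [0.9835 0.1812 0.0004] [ 0.0004 -0.     -1.    ] [-4.7583 -1.6955 12.6916] 0.00023261597843633278
L pad [ 65.4484  -0.243  -39.2421] tag [  0.4484  -0.2541 -39.2686]
M pad [-64.5678  94.7349 -39.2871] tag [-129.5677   94.7238  -39.3136]
R pad [ 65.416  189.757  -39.2258] tag [  0.416  189.7459 -39.2524]
```

Request:
servo_tool --rows '[[[0,0,1,0,0,0],[0,0,2,0,0,0],[0,0,2,0,0,0],[0,0,2,0,0,0],[0,0,2,0,0,0],[0,0,2,0,0,0],[0,0,2,0,0,0],[0,0,2,0,0,0],[0,0,2,0,0,0],[0,0,2,0,0,0]]]'

```text
time_s: 19.12
tool_pos: [0.582, 0.1486, 0.2053]
eef_rot: [0.996, 0.091, 0.001, 0.0]
wrist_force: [-6.5, -1.5, 22.0]
opening: 0.0
finger_force: 10.8
```

```bash
python3 f.py
```

```text
19.3667 21.702135355548783 0.5214555863108931 tip z mm 32.305319905141914 wxy [-6.4206 -1.0626]
```

Request:
servo_tool --rows '[[[0,0,-3,0,0,0],[0,0,-8,0,0,0],[0,0,-18,0,0,0],[0,0,-32,0,0,0],[0,0,-50,0,0,0],[0,0,-70,0,0,0],[0,0,-95,0,0,0],[0,0,-120,0,0,0],[0,0,-140,0,0,0],[0,0,-150,0,0,0]]]'

```text
time_s: 20.2
tool_pos: [0.5831, 0.1487, 0.3552]
eef_rot: [0.996, 0.091, 0.003, -0.0]
wrist_force: [0.9, 0.2, 0.3]
opening: 0.0001
finger_force: 0.0
```

Request:
servo_tool --rows '[[[-10,0,0,0,0,0],[-30,0,0,0,0,0],[-55,0,0,0,0,0],[-80,0,0,0,0,0],[-105,0,0,0,0,0],[-130,0,0,0,0,0],[-150,0,0,0,0,0],[-165,0,0,0,0,0],[-170,0,0,0,0,0],[-170,0,0,0,0,0]]]'

```text
time_s: 21.03
tool_pos: [0.4132, 0.1176, 0.351]
eef_rot: [0.996, 0.091, -0.001, 0.0]
wrist_force: [1.2, 0.5, -0.1]
opening: -0.0002
finger_force: 0.0
```

```bash
python3 f.py; python3 - <<'E'
from h import *
a=read_camera('scene')[225:400,235:445,::-1]; b=read_camera('top')[110:280,210:385,::-1]
cv2.imwrite('pics/end.png',np.hstack([cv2.resize(a,(420,350)),cv2.resize(b,(360,350))]))
for n in ['tag_a_tip']:
  for c in ['top','scene']:
    for d in spotter.spot_in(c,n): print(c,np.round(d['xyz'],4),round(d['confidence'],2))
E
```

```text
21.2833 0.19923097268913398 0.33974210802204974 tip z mm 178.67187074441222 wxy [-0.5904 -0.0878]
top [ 0.6272 -0.0315  0.0424] 0.62
top [0.6454 0.1605 0.0678] 0.42
scene [ 0.6217 -0.0331  0.0441] 0.76
```

View pics/end.png

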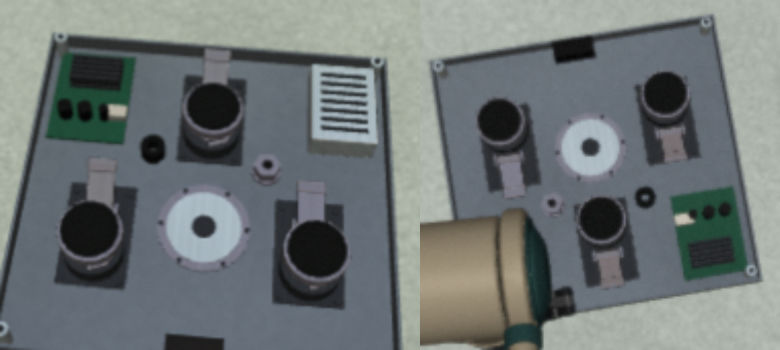

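The left tag (scene crop at 310,200) now lies level. The middle and right tags still stand, and the nut and bushing are where they were.

```bash
python3 -c "
from station import finish_job
print(finish_job())"
```

```text
the job is handed in; nothing more can be done
None
```

The left mount is the soft one (about 0.6 N/mm, against 1.2 for the middle and 1.5 for the right); I pushed its release tag down to its stop, left the other two standing, and handed the job in at about 21 s; the middle and right pads each got a second press because the first came up short of halfway.

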